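# Fit the clamp knob to the key machine and tighten its vise

### The arm

A 6-joint arm with a two-finger parallel gripper is mounted at the origin on the work surface. World frame = base frame: x ahead of the robot, y to its left, z up, the work surface at z = 0. Lengths are in m, angles in rad, forces in N, time in s.
With the tool pointing down it reaches from about 0.3 to 0.875 m from the base axis. Payload 6.4 kg.
Tool frame: the origin (TCP) lies midway between the tips of the shut fingers; the grasp point (between the pads) lies 19 mm behind it; x points along the fingers, y is the direction in which the jaws open and shut, and the axes are right-handed (so a half turn about x gives the same grasp; the last joint's range is limited). The gripper opens to 88 mm and grips with 3 to 60 N. Pads are 18 mm wide; open, the fingers measure 123 mm over their backs; the gripper's body (75 mm by 187 mm) begins 45 mm behind the grasp point.
Start: joints at [-1.336, 0.181, 1.607, -0, 1.354, -0.206], TCP at [0.245, -0.52, 0.239] pointing down, gripper open.
Joint ranges: [-2.99, 2.99], [-0.89, 2.07], [0.3, 2.58], [-1.14, 4.28], [0, 2.63], [-3.12, 3.12]. Speed limits (rad/s): [2.57, 2.57, 3.01, 3.14, 3.14, 3.14].

### API

Orientations are given as a rotation vector (axis times angle).
In Python, from workcell import status, imaging, hand_in gives the robot as it stands.
- The arm moves only by the tool send_rows, never from a script. Its argument "commands" is a list of rows, each a list of 6 numbers: the shift along the tool's x, y, z in cm, then the turn, a rotation vector about the tool's x, y, z in rad. In form: [[tx, ty, tz, ax, ay, az], ...]. A call has exactly 8 rows; each row is the pose to reach, as a shift and turn from the pose commanded when the call began, along the tool's axes at that moment; what a row does not reach only later rows make up. A row lasts 1/12 s, in which the tool goes at most 41.7 mm and 7.16 degrees, less where a joint would pass 70% of its speed; a pose out of reach is approached as far as the arm can. A call with a gripper value outside its range is refused whole. "hand" is the finger opening in cm, from 0 to 8.81, set as the call begins (left out, the last holds). The fingers move at their own pace and stop on an object; "squeeze" is the grip in N (left out, the last holds). Time passes only in rows, so rows that repeat a pose let the fingers close, or fill a call up. It gives the time, the measured TCP pose, the force and the opening at its end, in the units of the state.
- status.observe(): the state, without advancing time (a new reading comes with each control period).
- imaging.capture(name): name is "side" or "top" or "wrist"; returns a dict with "frame" (480x640x3 uint8, red, green, blue), "range_z" (480x640 float32, m along the optical axis (not along the pixel's ray), 0 where there is no reading), "mtx" (3x3 intrinsics, pixels), "origin" and "rotation" of the camera in the world; the wrist camera has in their place "hand_eye" (4x4, takes a point from camera to tool coordinates, whose origin is the TCP and whose axes are the tool frame's). Camera axes: x right, y down, z forward; pixel columns grow to the right and rows downward; lengths in m; the calibration is good to about 2 mm. A picture is of the moment at which its call begins: read the wrist's pose just before it.
- hand_in(): hands the job in, once; it reports no verdict.
The state is a dict: "time": time; "qpos": joint angles; "dq": joint speeds; "tau": joint torques, N m; "position": TCP position; "tcp_rot": TCP orientation; "contact_force": force on the tool from outside, world axes, zero at the start; "ft_torque": the same for the moment, N m; "gripper_width": finger opening in m.
Only numpy, scipy, OpenCV 4.12 (cv2) and the standard library are available. Lean on these libraries where they do the work, as an engineer would, in place of code of your own. Each camera call takes 0.05 s, during which the arm holds its last target. There are 200 camera calls.

### The job

Fit the red clamp knob on the key machine's upright square drive: push it fully down, firmly but without ramming it, until the spring ball clicks and its foot sits flush on the flange. Then turn it clockwise (seen from above) until the jaw stops shut on the key blank, snug but not forced, and let go, leaving the knob fully home. Leave the spare knob and the other things on the bench where they are.

Things in the scene. Friction and masses are not known exactly. Their poses are not given: they have to be found in the camera images.
- knob: Red clamp knob, loose, upright, 50 mm tall, about 0.12 kg. Steel foot 26 x 26 mm, 24 mm tall, with a square bore (14.2 mm wide, 17 mm deep, sides parallel to the foot's) open below; a groove in all four bore walls, 4 to 10 mm above the mouth. Above it the red grip, 36 mm along x by 20 mm along y, from 24 to 50 mm height. Origin: centre of the bore mouth (underside); z up.
- vise: Key machine, fixed: blue base 44 mm high, steel jaws (40 mm high) on its front (-x) side, grey motor (84 mm high) behind, from x = 134 mm on. Origin: underside of the base, z up. The brass square drive stands up near x = 20 mm, y = 0.
- bushing (a point): Nominal centre of the drive at the flange's top (vise x 20, y 0, z 56 mm). The clamp head (drive, flange 52 mm across, jaws) FLOATS on the base and never stands quite here: it is 2.4 to 4.3 mm off sideways, held there by about 9 N of friction; the true place must be felt or seen. The knob is home when its mouth is on the flange, level with this point.
- spindle (a joint): Angle of the spindle, growing clockwise seen from above; at 0 the drive's faces, and the white line across the flange, are parallel to the vise's x and y axes (so the drive's yaw is the vise's yaw minus this value). It starts between 0 and 0.35 and stops hard at 1.25 rad, where the jaw is shut on the key. Turning takes about 0.06 N m.
- mat: Green mat, 130 x 200 x 4 mm, fixed; origin at the centre of its underside. The two knobs and the lock plug stand on it.
- spare_knob: The spare knob: same shape and size, but a black grip and brass foot with a smaller bore; it does not fit. Leave it. Origin at the centre of its underside.
- lock_plug: Brass lock plug, upright cylinder 28 mm across, 26 mm tall, standing on the mat; bystander. Origin at its underside.
- padlock: Brass padlock with steel shackle, 22 x 45 x 68 mm, standing; bystander. Origin at its underside.
- brush: Brush lying on the bench; bystander.
- screwdriver: Screwdriver lying on the bench; bystander.
- oil: Yellow bottle, 44 mm across, 120 mm tall, standing; bystander. Origin at its underside.
- drive_top (a point): Nominal centre of the drive's top, 16 mm above point bushing (off by the same float). Drive: 13 mm square, top 2 mm tapered to 11.8 mm. A spring ball (6 mm) stands 2 mm out of one side, 7 mm above the flange. The ball is met with the knob's mouth 9 mm above the flange; pushing past it takes about 5 to 12 N until it snaps into the groove over the last 3 mm.
There are look-alikes about, which are no part of the job. Leave any green or pink look-alike of the knob alone.

How it is judged:
By the outcome, as a careful person would: the job done as asked, in the order asked, and still so for the second after the job is handed in, with the robot touching nothing.
It also fails if it takes over 72 s, if anything falls off the work surface, if the arm or the gripper's body presses on something with over 40 N, if the wrist force passes 120 N, or if a joint passes its speed limit or range.

## Working session

There is one attempt and no reset: what is moved stays moved. The work goes in short steps, Python scripts to look and compute and a tool call to move; the robot and the scene stay as the last step left them, time stands still between calls to the robot, and variables do not carry over. Pictures are saved under pics/ and viewed, about 8 in all and at most 12, crops included, and the job is handed in when it is done.

Besides the shell and the picture viewer there is one more tool, called after ">>>" as name(argument=value, ...), one argument or row to a line, values as JSON. send_rows: Moves the arm, as the interface text tells. Its arguments: {"type":"object","properties":{"commands":{"type":"array","items":{"type":"array","items":{"type":"number"}}},"hand":{"type":"number"},"squeeze":{"type":"number"}},"required":["commands"]}

```bash
mkdir -p pics; cat > h.py <<'E'
import numpy as np, cv2, json
from scipy.spatial.transform import Rotation as R
from workcell import status, imaging, hand_in
def cam(name):
    s=status.observe(); d=imaging.capture(name)
    if 'hand_eye' in d:
        T=np.eye(4); T[:3,:3]=R.from_rotvec(s['tcp_rot']).as_matrix(); T[:3,3]=s['position']
        W=T@np.array(d['hand_eye']); d['origin']=W[:3,3]; d['rotation']=W[:3,:3]
    return d
def save(d,n,crop=None,scale=1):
    f=d['frame'][:,:,::-1]
    if crop: f=f[crop[1]:crop[3],crop[0]:crop[2]]
    cv2.imwrite('pics/'+n,cv2.resize(f,None,fx=scale,fy=scale,interpolation=cv2.INTER_CUBIC))
def plane(d,uv,z):
    uv=np.atleast_2d(np.array(uv,float)); K=np.array(d['mtx'])
    r=np.c_[(uv[:,0]-K[0,2])/K[0,0],(uv[:,1]-K[1,2])/K[1,1],np.ones(len(uv))]@np.array(d['rotation']).T
    o=np.array(d['origin']); return o+r*((z-o[2])/r[:,2])[:,None]
def cloud(d):
    v,u=np.mgrid[:480,:640]; K=np.array(d['mtx']); z=d['range_z']
    c=np.stack([(u-K[0,2])/K[0,0]*z,(v-K[1,2])/K[1,1]*z,z],-1)
    return c@np.array(d['rotation']).T+np.array(d['origin'])
E
python3 - <<'E'
from h import *
s=status.observe(); print(s)
t=cam('top'); w=cam('side'); save(t,'t0.png'); save(w,'s0.png')
for d in(t,w): print(d['mtx'],d['origin'],d['rotation'])
E
```

```text
{'time': 0.0, 'qpos': array([-1.33630101e+00,  1.81502460e-01,  1.60798838e+00,  7.77413163e-06,
        1.35380278e+00, -2.06333311e-01]), 'dq': array([-0.00089099, -0.00088539, -0.00139064, -0.00091094, -0.00048352,
       -0.00106618]), 'tau': array([-2.07256220e-03, -4.33868122e+01, -3.41853261e+01,  6.99774572e-02,
        3.86584271e-02, -1.17392906e-04]), 'position': array([ 0.24522163, -0.51950447,  0.23784132]), 'tcp_rot': array([ 1.97791195,  0.44488586, -1.97794511]), 'contact_force': array([ 0.37837039, -0.16296789,  0.09827295]), 'ft_torque': array([ 0.03648493,  0.00718951, -0.05584077]), 'gripper_width': 0.08839779152228906}
[[583.56246678   0.         317.22865564]
 [  0.         583.56246678 236.49778282]
 [  0.           0.           1.        ]] [ 0.37701498 -0.03776237  1.34123628] [-2.13752248  2.15170592 -0.15164713]
[[441.46068528   0.         316.49125444]
 [  0.         441.46068528 230.77774861]
 [  0.           0.           1.        ]] [0.44908331 0.5943495  0.84658501] [-0.31083248  2.85903647 -1.06387862]
```

View pics/t0.png

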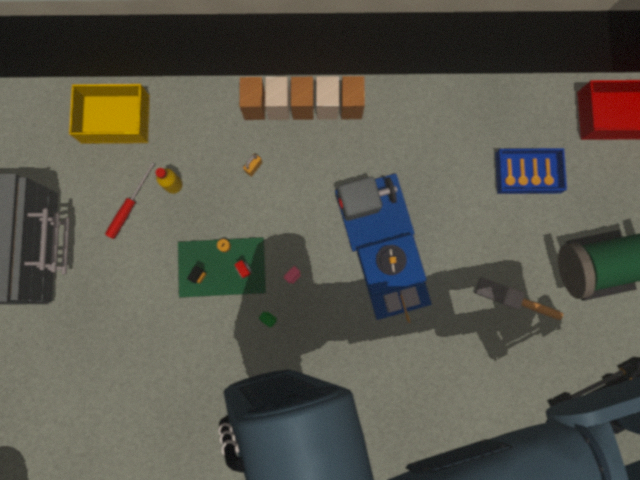

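View pics/s0.png

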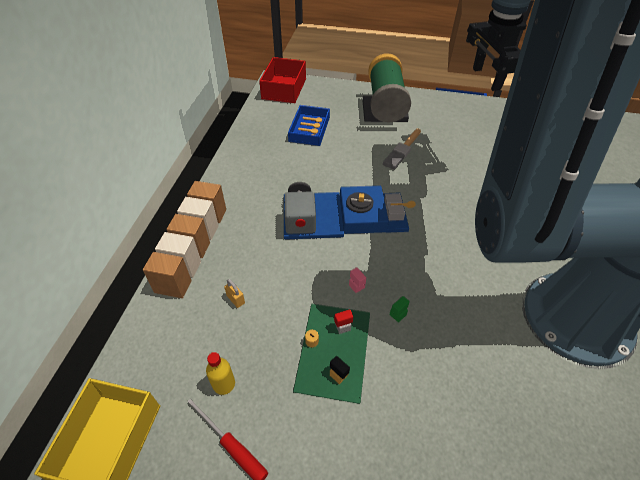

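Candidates in the top picture: red grip with steel foot on the mat (243,268), black spare (196,272), pink look-alike (292,275), green look-alike (268,319). I choose the red one. Next I'll measure it coarsely.

```bash
sed -i "s|    return d\$|    d['rotation']=np.array(d['rotation']) if np.size(d['rotation'])==9 else R.from_rotvec(d['rotation']).as_matrix(); return d|" h.py
sed -i "0,/    d\['rotation'\]=np/s//    d['rotation']=np/" h.py
python3 - <<'E'
from h import *
t=cam('top'); s=cam('side')
save(t,'t1.png',(170,150,450,340),2.85)
hsv=cv2.cvtColor(t['frame'],cv2.COLOR_RGB2HSV)
m=(((hsv[...,0]<6)|(hsv[...,0]>174))&(hsv[...,1]>170)&(hsv[...,2]>90)).astype(np.uint8)
m[:230]=0;m[310:]=0
c=max(cv2.findContours(m,0,1)[0],key=cv2.contourArea)
r=cv2.minAreaRect(c); print(r,cv2.boundingRect(c)); b=plane(t,cv2.boxPoints(r),.054); print(b); print('knob',plane(t,r[0],.054))
C=cloud(t); print('cloud knob',np.median(C[m>0],0))
mb=((hsv[...,0]>105)&(hsv[...,0]<120)&(hsv[...,1]>150)).astype(np.uint8); mb[:160]=0; mb[:,:320]=0; mb[:,450:]=0
P=C[(mb>0)&(C[...,2]>.035)&(C[...,2]<.05)]; print(len(P)); r2=cv2.minAreaRect((P[:,:2]*1000).astype(np.float32)); print(r2)
print('drive',plane(t,[393,260],.072), C[260,393])
st=status.observe(); M=R.from_rotvec(st['tcp_rot']).as_matrix(); print(M); print(imaging.capture('wrist')['hand_eye'])
E
```

```text
((241.8384552001953, 268.5923156738281), (16.248550415039062, 8.558396339416504), 60.2551155090332) (235, 261, 14, 16)
[[0.50513417 0.15082135 0.054     ]
 [0.5144763  0.13446795 0.054     ]
 [0.48302796 0.11625622 0.054     ]
 [0.47375037 0.13256983 0.054     ]]
knob [[0.49406696 0.13351673 0.054     ]]
cloud knob [0.50235492 0.13977118 0.05018943]
1942
((502.843017578125, -198.87374877929688), (110.04749298095703, 126.9577865600586), 15.113950729370117)
drive [[ 0.50903731 -0.19895187  0.072     ]] [ 0.50942145 -0.19942088  0.06830689]
[[-2.47165999e-04  4.26647837e-01 -9.04417803e-01]
 [ 1.00344092e-03 -9.04417269e-01 -4.26647860e-01]
 [-9.99999466e-01 -1.01298268e-03 -2.04574702e-04]]
[[ 1.02107261e-04 -3.00046468e-01  9.53924581e-01 -1.46237429e-01]
 [ 9.99999994e-01  8.10318277e-07 -1.06784257e-04 -5.84161526e-05]
 [ 3.12672566e-05  9.53924587e-01  3.00046466e-01 -7.64499355e-02]
 [ 0.00000000e+00  0.00000000e+00  0.00000000e+00  1.00000000e+00]]
```

View pics/t1.png

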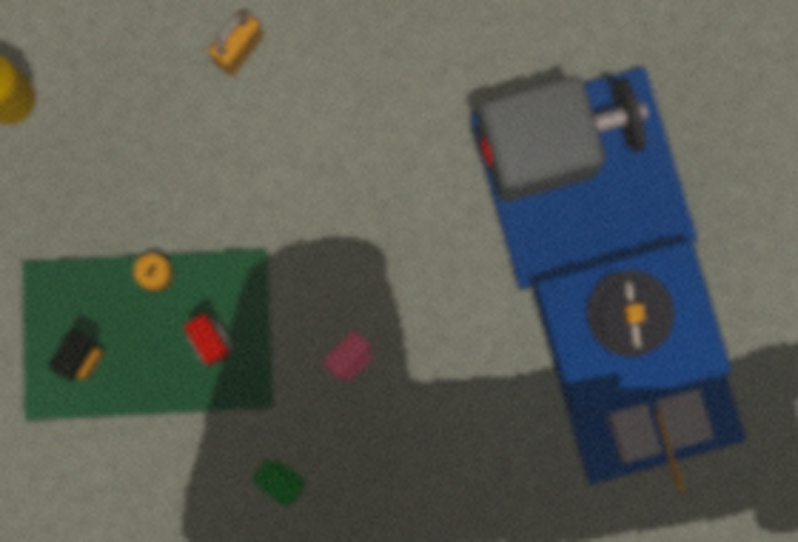

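The crop confirms the choice: the red grip at crop (207,340) on the mat shows its steel foot, while the black one has a brass foot. The drive and its white line are at crop (633,313). I'll move above the knob with the wrist camera.

>>> send_rows(
  commands=[
    [0.2,-2,-2,0,0,0],
    [0.4,-4.5,-4.7,0,0,0],
    [0.6,-7.2,-7.5,0,0,0],
    [0.8,-9.9,-10.3,0,0,0],
    [1,-12.6,-13.1,0,0,0],
    [1.2,-15.3,-15.9,0,0,0],
    [1.4,-18,-18.7,0,0,0],
    [1.6,-20.7,-21.5,0,0,0],
  ],
  hand=7,
)

```text
time: 0.92
position: [0.3516, -0.2393, 0.2227]
tcp_rot: [1.978, 0.442, -1.977]
contact_force: [0.8, 0.4, -0.3]
gripper_width: 0.0701
```

>>> send_rows(
  commands=[
    [0.3,-2.7,-2.8,-0.04,0,0],
    [0.6,-5.4,-5.6,-0.084,0,0],
    [1,-8.1,-8.4,-0.084,0,0],
    [1.5,-10.8,-11.2,-0.084,0,0],
    [2.1,-13.5,-14,-0.084,0,0],
    [2.7,-16.2,-16.8,-0.084,0,0],
    [3.3,-18.9,-19.6,-0.084,0,0],
    [3.9,-21.6,-22.4,-0.084,0,0],
  ],
)

```text
time: 1.58
position: [0.4622, 0.0519, 0.1837]
tcp_rot: [1.927, 0.517, -1.925]
contact_force: [1.1, 0.1, -1.0]
gripper_width: 0.0699
```

```bash
cat >> h.py <<'E'
def go(target,yawdeg):
    "shift in cm along tool axes, and turn about tool x, to world target with tool y at yawdeg"
    s=status.observe(); M=R.from_rotvec(s['tcp_rot']).as_matrix()
    a=np.degrees(np.arctan2(M[1,1],M[0,1])); p=s['position']
    print('pos',p.round(4),'yaw',round(a,2),'F',s['contact_force'].round(2),'w',round(s['gripper_width'],4),'q',s['qpos'].round(2),'t',round(s['time'],2),'tilt',M[:,0].round(4))
    print('shift cm',(M.T@(np.array(target)-p)*100).round(2),'turn',round(-np.radians((yawdeg-a+180)%360-180),3))
E
python3 -c "
from h import *
go([.494,.1335,.17],-60)"
```

```text
pos [0.4622 0.0519 0.1837] yaw -59.92 F [ 1.14  0.14 -1.04] w 0.0699 q [-0.14 -0.01  1.93 -0.    1.22  0.9 ] t 1.58 tilt [ 8.e-04 -2.e-04 -1.e+00]
shift cm [ 1.37 -5.47 -6.84] turn 0.001
```

>>> send_rows(
  commands=[
    [0.5,-2,-2.5,0,0,0],
    [1,-4,-4.7,0,0,0],
    [1.4,-5,-6.3,0,0,0],
    [1.4,-5,-6.3,0,0,0],
    [1.4,-5,-6.3,0,0,0],
    [1.4,-5,-6.3,0,0,0],
    [1.4,-5,-6.3,0,0,0],
    [1.4,-5,-6.3,0,0,0],
  ],
)

```text
time: 2.25
position: [0.4913, 0.1236, 0.1701]
tcp_rot: [1.927, 0.516, -1.927]
contact_force: [-1.0, -0.2, 0.1]
gripper_width: 0.0702
```

```bash
cat > knob.py <<'E'
from h import *
d=cam('wrist'); hsv=cv2.cvtColor(d['frame'],cv2.COLOR_RGB2HSV)
m=(((hsv[...,0]<7)|(hsv[...,0]>172))&(hsv[...,1]>140)&(hsv[...,2]>60)).astype(np.uint8)
c=max(cv2.findContours(m,0,1)[0],key=cv2.contourArea); print(cv2.boundingRect(c))
C=cloud(d); mk=np.zeros_like(m); cv2.drawContours(mk,[c],-1,1,-1)
P=C[(mk>0)&(d['range_z']>0)]; zt=np.percentile(P[:,2],90); print('ztop',zt)
T=P[P[:,2]>zt-.004]; r=cv2.minAreaRect((T[:,:2]*1000).astype(np.float32)); print('depth top rect',r)
mt=((mk>0)&(C[...,2]>zt-.004)).astype(np.uint8); mt=cv2.morphologyEx(mt,cv2.MORPH_OPEN,np.ones((5,5),np.uint8))
c2=max(cv2.findContours(mt,0,1)[0],key=cv2.contourArea); q=plane(d,c2[:,0,:],.054)[:,:2]; r=cv2.minAreaRect((q*1000).astype(np.float32)); print('plane top rect',r)
save(d,'k%d.png'%(d['frame'].sum()%9999)); import glob; print(glob.glob('pics/k*'))
x,y=np.array(r[0])/1000; go([x,y,.004+.0275],-60)
E
python3 knob.py; cp pics/k*.png pics/ka.png
```

```text
(294, 197, 25, 48)
ztop 0.054882119909588044
depth top rect ((492.37353515625, 135.370361328125), (35.874847412109375, 19.04071807861328), 30.68532943725586)
plane top rect ((492.88690185546875, 135.50401306152344), (35.213253021240234, 18.356603622436523), 29.960405349731445)
['pics/k3451.png']
pos [0.4914 0.1237 0.1701] yaw -60.02 F [-1.04 -0.7  -0.17] w 0.0702 q [ 0.01  0.1   1.84 -0.    1.2   1.06] t 2.3 tilt [ 5.e-04 -1.e-04 -1.e+00]
shift cm [13.86 -0.96 -0.72] turn -0.0
```

View pics/ka.png

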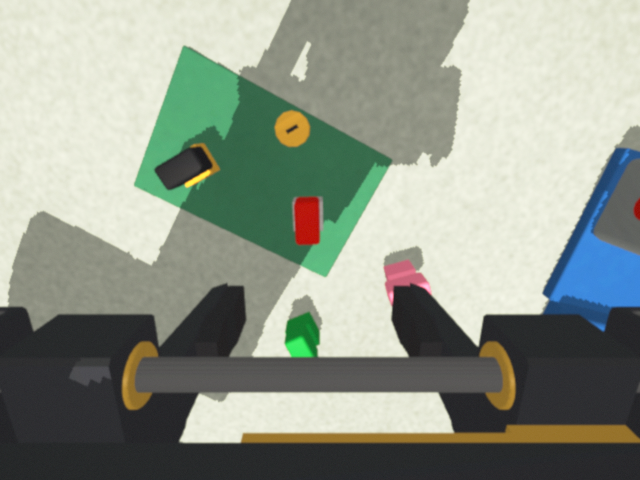

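The red knob is at (307,220), upright with its steel foot visible on both sides. Spare at (187,167), plug at (292,128), pink at (405,280), green at (300,335). All are clear of the fingers at a 5 cm opening, so I descend.

>>> send_rows(
  commands=[
    [2,-0.6,-0.4,0,0,0],
    [4.5,-0.95,-0.72,0,0,0],
    [7,-0.95,-0.72,0,0,0],
    [9.5,-0.95,-0.72,0,0,0],
    [11.5,-0.95,-0.72,0,0,0],
    [13,-0.95,-0.72,0,0,0],
    [13.85,-0.95,-0.72,0,0,0],
    [13.85,-0.95,-0.72,0,0,0],
  ],
  hand=5,
)

```text
time: 2.97
position: [0.4915, 0.1358, 0.0297]
tcp_rot: [1.924, 0.517, -1.93]
contact_force: [0.3, 0.5, 0.3]
gripper_width: 0.05
```

>>> send_rows(
  commands=[
    [0,0,0,0,0,0],
    [0,0,0,0,0,0],
    [0,0,0,0,0,0],
    [0,0,0,0,0,0],
    [0,0,0,0,0,0],
    [0,0,0,0,0,0],
    [0,0,0,0,0,0],
    [0,0,0,0,0,0],
  ],
  hand=1.2,
  squeeze=35,
)

```text
time: 3.63
position: [0.4936, 0.1365, 0.032]
tcp_rot: [1.927, 0.517, -1.925]
contact_force: [-0.2, 0.3, 5.8]
gripper_width: 0.0198
```

```bash
python3 -c "
from h import *
go([.49,.135,.17],-60)"
```

```text
pos [0.4936 0.1365 0.032 ] yaw -59.93 F [-0.22  0.31  5.83] w 0.0198 q [ 0.04  0.34  1.9  -0.    0.91  1.08] t 3.63 tilt [ 0.0015  0.     -1.    ]
shift cm [-13.8   -0.04   0.37] turn 0.001
```

>>> send_rows(
  commands=[
    [-1,0,0,0,0,0],
    [-3.5,0,0,0,0,0],
    [-6.5,0,0,0,0,0],
    [-10,0,0,0,0,0],
    [-13,1.5,1,0,0,0],
    [-16,3.5,2.3,0,0,0],
    [-18,6,4,0,0,0],
    [-20,9,5.8,0,0,0],
  ],
)

```text
time: 4.3
position: [0.4871, 0.0295, 0.2333]
tcp_rot: [1.926, 0.519, -1.923]
contact_force: [0.9, 0.8, -1.6]
gripper_width: 0.0197
```

>>> send_rows(
  commands=[
    [-0.4,2.5,1.6,0.06,0,0],
    [-0.8,5.3,3.3,0.12,0,0],
    [-1.2,8,5,0.18,0,0],
    [-1.6,11,7,0.24,0,0],
    [-1.8,14,9,0.3,0,0],
    [-1.8,17,11,0.36,0,0],
    [-1.8,19.2,12.3,0.4,0,0],
    [-1.8,19.5,12.5,0.4,0,0],
  ],
)

```text
time: 4.97
position: [0.4765, -0.2057, 0.2494]
tcp_rot: [2.159, 0.127, -2.16]
contact_force: [-0.1, 0.2, -1.0]
gripper_width: 0.0198
```

```bash
python3 - <<'E'
from h import *
d=cam('wrist'); save(d,'v0.png'); go([.479,-.203,.25],-83)
print(d['mtx'])
E
```

```text
pos [ 0.4766 -0.2042  0.2492] yaw -83.06 F [ 0.01 -0.2  -0.59] w 0.0197 q [-0.63  0.04  1.74 -0.    1.36  0.82] t 5.02 tilt [-6.e-04 -1.e-04 -1.e+00]
shift cm [-0.08 -0.09 -0.26] turn -0.001
[[341.70949477   0.         318.25989547]
 [  0.         341.70949477 238.90406401]
 [  0.           0.           1.        ]]
```

View pics/v0.png

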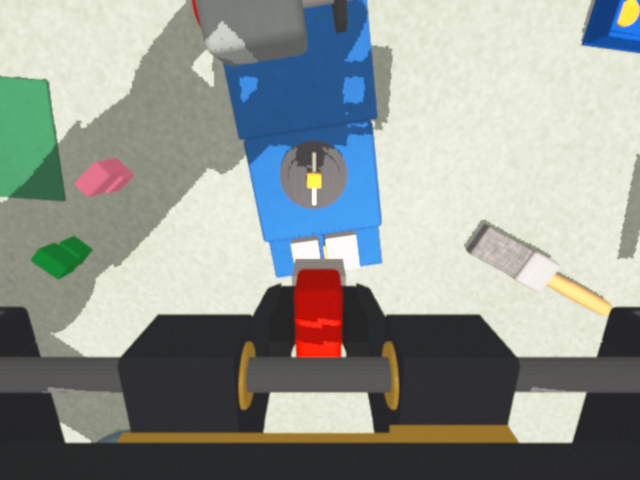

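Drive at (314,180), with the white line nearly vertical at columns 313–315. Knob held straight, foot's far edge near (320,262). Now measuring the drive, line and held-knob offsets.

```bash
cat > drive.py <<'E'
from h import *
s=status.observe(); d=cam('wrist'); f=d['frame']; hsv=cv2.cvtColor(f,cv2.COLOR_RGB2HSV); C=cloud(d)
Mt=R.from_rotvec(s['tcp_rot']).as_matrix(); L=(C-s['position'])@Mt   # tool coordinates
near=(np.hypot(C[...,0]-.509,C[...,1]+.199)<.04)&(C[...,2]>.03)&(C[...,2]<.085)
def big(m): 
    c=max(cv2.findContours(m.astype(np.uint8),0,1)[0],key=cv2.contourArea); return c
y=near&(hsv[...,0]>18)&(hsv[...,0]<35)&(hsv[...,1]>120)
c=big(y); r=cv2.minAreaRect(c); print('brass px',r)
p=plane(d,cv2.boxPoints(r),.072); print('brass centre',plane(d,r[0],.072)[0,:2].round(4))
T=C[y&(C[...,2]>.068)]; print('depth top',len(T),(T.mean(0) if len(T) else 0),cv2.minAreaRect((T[:,:2]*1e3).astype(np.float32)) if len(T) else 0)
w=near&(hsv[...,1]<70)&(hsv[...,2]>120)&(np.hypot(C[...,0]-.509,C[...,1]+.199)<.03)
n,l,st,ce=cv2.connectedComponentsWithStats(w.astype(np.uint8)); 
for i in range(1,n):
    if st[i,4]>8: print('white',st[i],plane(d,ce[i],.0565)[0,:2].round(4))
uv=np.argwhere(w)[:,::-1]; q=plane(d,uv,.0565)[:,:2]; v=cv2.fitLine((q*1e3).astype(np.float32),cv2.DIST_HUBER,0,.01,.01).ravel(); print('line yaw',np.degrees(np.arctan2(v[1],v[0]))%180,'pt',v[2:])
fl=near&(C[...,2]>.050)&(C[...,2]<.062)&~(hsv[...,1]>150); c=big(fl)
(cx,cy),rr=cv2.minEnclosingCircle((plane(d,c[:,0],.056)[:,:2]*1e3).astype(np.float32)); print('flange',cx,cy,rr)
b=(hsv[...,0]>100)&(hsv[...,0]<125)&(hsv[...,1]>130)&(C[...,2]>.038)&(C[...,2]<.05)&(C[...,1]<-.1)&(C[...,1]>-.3)
print('base',cv2.minAreaRect((C[b][:,:2]*1e3).astype(np.float32)))
# held knob
k=(d['range_z']<.24)&(d['range_z']>.1)&(abs(L[...,1])<.02)&(abs(L[...,2])<.03)&(L[...,0]>-.03)
red=k&((hsv[...,0]<7)|(hsv[...,0]>172))&(hsv[...,1]>140)
foot=k&(hsv[...,1]<60)&(L[...,2]<0)
for n,m in(('red',red),('foot',foot)):
    if m.sum()>5: print(n,m.sum(),np.percentile(L[m],[1,50,99],axis=0).round(4).tolist())
uf=np.argwhere(foot); print('foot px rows/cols',uf.min(0),uf.max(0))
go(s['position'],-83)
E
python3 drive.py
```

```text
brass px ((315.5, 180.5), (15.0, 13.0), 90.0)
brass centre [ 0.5083 -0.1981]
depth top 192 [ 0.50842791 -0.19806897  0.07188099] ((508.20458984375, -198.04844665527344), (12.359947204589844, 12.36831283569336), 7.197021484375)
white [ 287  149   60   58 1894] [ 0.5052 -0.2014]
white [309 152  10  21  92] [ 0.5235 -0.1959]
line yaw 112.73887 pt [ 505.89413 -201.52356]
flange 511.249267578125 -197.30604553222656 33.35659408569336
base ((537.9698486328125, -189.6875762939453), (187.6382293701172, 127.26731872558594), 15.175419807434082)
red 4062 [[-0.0233, -0.0096, -0.0165], [-0.0218, 0.0003, -0.0059], [-0.0012, 0.0102, 0.0143]]
foot 2287 [[-0.0295, -0.0196, -0.0115], [-0.0122, 0.0007, -0.0082], [0.027, 0.0197, -0.0018]]
foot px rows/cols [258 266] [331 369]
pos [ 0.4766 -0.2025  0.249 ] yaw -82.96 F [ 0.57  0.71 -1.36] w 0.0196 q [-0.63  0.04  1.74  0.    1.36  0.82] t 5.07 tilt [-9.e-04  9.e-04 -1.e+00]
shift cm [-0.02  0.17  0.03] turn 0.001
```

>>> send_rows(
  commands=[
    [2,0,0.6,0,0,0],
    [5,0,1.3,0,0,0],
    [8,0,1.3,0,0,0],
    [10.5,0,1.3,0,0,0],
    [12.5,0,1.3,0,0,0],
    [13.4,0,1.3,0,0,0],
    [13.4,0,1.3,0,0,0],
    [13.4,0,1.3,0,0,0],
  ],
)

```text
time: 5.73
position: [0.4647, -0.2026, 0.1157]
tcp_rot: [2.156, 0.137, -2.156]
contact_force: [-0.6, -0.0, -0.7]
gripper_width: 0.0199
```

```bash
cat > near.py <<'E'
from h import *
d=cam('wrist'); f=d['frame']; hsv=cv2.cvtColor(f,cv2.COLOR_RGB2HSV); H=np.array(d['hand_eye'])
for i in range(4): print(status.observe()['position'].round(4),end=' ')
e=dict(d); e['origin']=H[:3,3]; e['rotation']=H[:3,:3]; L=cloud(e)      # tool coordinates
zt=status.observe()['position'][2]
def tp(uv,x):  # tool-frame point on plane tool x
    uv=np.atleast_2d(np.array(uv,float)); K=d['mtx']; r=np.c_[(uv[:,0]-K[0,2])/K[0,0],(uv[:,1]-K[1,2])/K[1,1],np.ones(len(uv))]@H[:3,:3].T
    return H[:3,3]+r*((x-H[0,3])/r[:,0])[:,None]
D=zt-.072
near=(abs(L[...,1])<.035)&(L[...,2]<-.012)&(L[...,2]>-.085)&(abs(L[...,0]-(zt-.06))<.022)
y=near&(hsv[...,0]>15)&(hsv[...,0]<38)&(hsv[...,1]>110)
T=L[y&(abs(L[...,0]-D)<.004)][:,1:]*1e3
r=cv2.minAreaRect(T.astype(np.float32)); print('\ndrive top depth rect (tool y,z mm)',r,'n',len(T))
c=max(cv2.findContours((y&(abs(L[...,0]-D)<.004)).astype(np.uint8),0,1)[0],key=cv2.contourArea)
print('by plane',cv2.minAreaRect((tp(c[:,0],D)[:,1:]*1e3).astype(np.float32)))
cen=np.array(r[0])/1e3
w=near&(abs(L[...,0]-(zt-.056))<.004)&(hsv[...,1]<60)&(hsv[...,2]>170)&(np.hypot(L[...,1]-cen[0],L[...,2]-cen[1])<.027)
w&=abs(L[...,1]-cen[0])<.008
q=tp(np.argwhere(w)[:,::-1],zt-.0565)[:,1:]*1e3
v=cv2.fitLine(q.astype(np.float32),cv2.DIST_HUBER,0,.01,.01).ravel(); print('line',len(q),v,'angle from tool z deg',np.degrees(np.arctan(v[0]/v[1])))
fo=(hsv[...,1]<70)&(abs(L[...,1])<.016)&(L[...,2]<-.004)&(L[...,2]>-.02)&(L[...,0]<.035)&(L[...,0]>-.01)
print('foot',fo.sum(),np.percentile(L[fo],[1,5,50,95,99],axis=0).round(4).tolist())
save(d,'n%d.png'%int(status.observe()['time']*100)); go([0,0,0],-83)
E
python3 near.py; ls pics
```

```text
[ 0.4652 -0.2033  0.1165] [ 0.4652 -0.2033  0.1165] [ 0.4652 -0.2033  0.1165] [ 0.4652 -0.2033  0.1165] 
drive top depth rect (tool y,z mm) ((1.3485279083251953, -43.47944641113281), (12.461628913879395, 13.169318199157715), 0.018980350345373154) n 541
by plane ((1.3133249282836914, -43.73283004760742), (12.977075576782227, 12.422479629516602), 89.99993133544922)
line 258 [ 1.2052797e-02 -9.9992734e-01  1.0723739e+00 -4.4340500e+01] angle from tool z deg -0.69059104
foot 819 [[-0.0095, -0.0156, -0.0117], [-0.0082, -0.0141, -0.0115], [0.0142, 0.0007, -0.0109], [0.025, 0.0141, -0.0076], [0.0262, 0.0156, -0.0068]]
pos [ 0.4652 -0.2033  0.1165] yaw -82.78 F [-0.54  0.2  -0.89] w 0.0197 q [-0.65  0.18  1.88  0.    1.08  0.8 ] t 5.78 tilt [ 1.4e-03 -9.0e-04 -1.0e+00]
shift cm [ 11.57 -26.02  43.62] turn 0.004
k3451.png
ka.png
n578.png
s0.png
t0.png
t1.png
v0.png
```

Close measure: the drive is at tool (y +1.3, z −43.6 mm) and the knob centre is at (≈+0.3, +1.5 mm). The yaw error is under 1°. I move over the drive and lower slowly.

>>> send_rows(
  commands=[
    [0,0.1,-1,0,0,0],
    [0,0.1,-2.5,0,0,0],
    [0,0.1,-3.8,0,0,0],
    [0,0.1,-4.5,0,0,0],
    [0.4,0.1,-4.5,0,0,0],
    [0.9,0.1,-4.5,0,0,0],
    [1.2,0.1,-4.5,0,0,0],
    [1.2,0.1,-4.5,0,0,0],
  ],
)

```text
time: 6.45
position: [0.508, -0.1984, 0.102]
tcp_rot: [2.156, 0.136, -2.16]
contact_force: [-0.5, 0.3, -1.5]
gripper_width: 0.0196
```

```bash
cat > st.py <<'E'
from h import *
s=status.observe(); print(s['ft_torque'].round(3)); go([.5083,-.1981,.084],-83)
E
python3 st.py; python3 -c "
from h import *
d=cam('side');save(d,'s2.png',(330,160,430,240),8)"
```

```text
[0.013 0.005 0.016]
pos [ 0.508  -0.1984  0.102 ] yaw -82.86 F [-0.51  0.33 -1.53] w 0.0196 q [-0.59  0.28  1.79 -0.    1.08  0.86] t 6.45 tilt [-0.0021  0.0013 -1.    ]
shift cm [ 1.8  -0.02 -0.04] turn 0.002
```

View pics/s2.png

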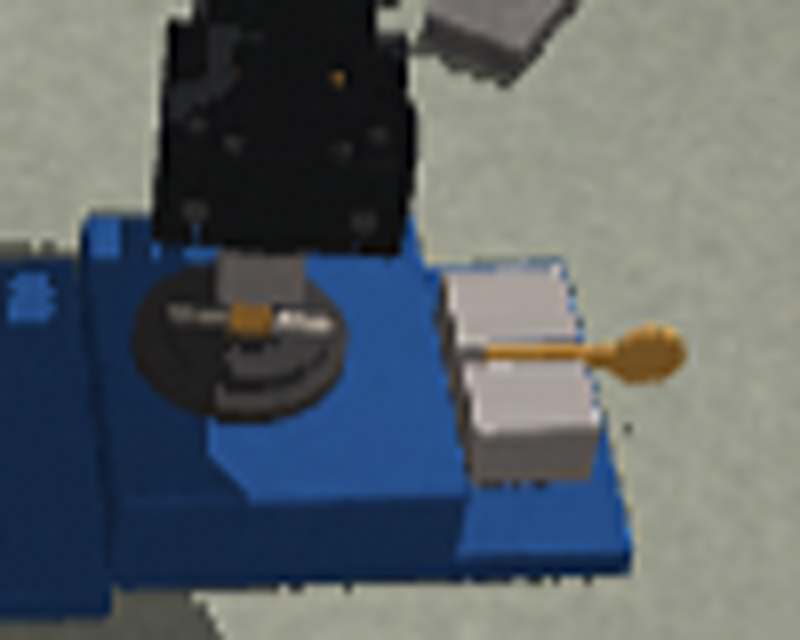

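Side view (8x): foot spans columns 218–304 and the brass drive below it spans 232–272. That may mean an offset along x, so I check with rays and a second look.

```bash
python3 - <<'E'
from h import *
d=cam('side'); f=d['frame'].astype(float)
# subpixel edges: saturation profile
hsv=cv2.cvtColor(d['frame'],cv2.COLOR_RGB2HSV)
for r in range(190,207): print(r,[tuple(int(x) for x in hsv[r,c]) for c in range(354,372,1)] if r in(194,196,199,200) else '')
for n,uv,z in(('footL',(357.25,196.5),.075),('footR',(368,196.5),.075),('drL',(359,200.5),.062),('drR',(364,200.5),.062)):
    print(n,plane(d,uv,z)[0].round(4))
E
```

```text
190 
191 
192 
193 
194 [(10, 23, 34), (10, 23, 33), (0, 9, 28), (10, 21, 72), (4, 20, 88), (5, 18, 86), (5, 18, 85), (13, 21, 84), (13, 21, 84), (13, 21, 84), (13, 21, 85), (9, 21, 84), (15, 24, 85), (13, 35, 88), (107, 144, 110), (107, 193, 145), (108, 187, 143), (108, 184, 140)]
195 
196 [(150, 8, 31), (0, 16, 32), (150, 9, 29), (0, 16, 82), (5, 18, 86), (12, 15, 84), (6, 15, 84), (6, 15, 83), (6, 15, 83), (12, 15, 83), (12, 15, 83), (9, 21, 84), (13, 21, 85), (11, 25, 82), (12, 21, 62), (150, 8, 62), (109, 122, 100), (107, 191, 147)]
197 
198 
199 [(15, 34, 76), (22, 38, 101), (19, 35, 101), (18, 33, 100), (19, 74, 93), (17, 181, 121), (17, 178, 119), (17, 179, 118), (17, 178, 119), (17, 186, 119), (13, 20, 91), (20, 36, 190), (16, 34, 143), (18, 35, 144), (9, 26, 97), (9, 26, 98), (11, 28, 99), (10, 26, 59)]
200 [(18, 27, 48), (19, 34, 60), (17, 30, 60), (18, 22, 58), (18, 106, 77), (18, 180, 123), (18, 177, 121), (18, 179, 121), (17, 177, 121), (18, 177, 101), (15, 19, 107), (19, 33, 148), (17, 33, 138), (17, 35, 140), (19, 35, 153), (19, 38, 169), (18, 39, 171), (13, 30, 102)]
201 
202 
203 
204 
205 
206 
footL [ 0.5177 -0.1878  0.075 ]
footR [ 0.4917 -0.1935  0.075 ]
drL [ 0.5124 -0.1879  0.062 ]
drR [ 0.5002 -0.1906  0.062 ]
```

Rays and tool readings agree: the knob stands about 2 mm short in +x. I correct by −2 mm along tool z and start the descent.

>>> send_rows(
  commands=[
    [0,0.02,-0.1,0,0,0],
    [0,0.02,-0.2,0,0,0],
    [0,0.02,-0.2,0,0,0],
    [0,0.02,-0.2,0,0,0],
    [0,0.02,-0.2,0,0,0],
    [0,0.02,-0.2,0,0,0],
    [0,0.02,-0.2,0,0,0],
    [0,0.02,-0.2,0,0,0],
  ],
)

```text
time: 7.22
position: [0.5111, -0.1988, 0.1032]
tcp_rot: [2.157, 0.135, -2.157]
contact_force: [-1.2, -0.3, -2.0]
gripper_width: 0.0196
```

```bash
python3 st.py
```

```text
[ 0.024 -0.045  0.023]
pos [ 0.5111 -0.1988  0.1032] yaw -82.85 F [-1.24 -0.27 -2.04] w 0.0196 q [-0.59  0.29  1.78  0.    1.08  0.86] t 7.22 tilt [-0.  0. -1.]
shift cm [ 1.92 -0.1   0.27] turn 0.003
```

>>> send_rows(
  commands=[
    [0.1,0,0.05,0,0,0],
    [0.2,0,0.05,0,0,0],
    [0.3,0,0.05,0,0,0],
    [0.4,0,0.05,0,0,0],
    [0.5,0,0.05,0,0,0],
    [0.6,0,0.05,0,0,0],
    [0.7,0,0.05,0,0,0],
    [0.7,0,0.05,0,0,0],
  ],
)

```text
time: 7.88
position: [0.5101, -0.1983, 0.0958]
tcp_rot: [2.156, 0.136, -2.159]
contact_force: [-1.4, 2.3, 0.4]
gripper_width: 0.0191
```

```bash
python3 st.py
```

```text
[0.409 0.242 0.023]
pos [ 0.5101 -0.1983  0.0958] yaw -82.84 F [-1.36  2.34  0.37] w 0.0191 q [-0.59  0.29  1.78  0.    1.06  0.86] t 7.88 tilt [-0.0012  0.0011 -1.    ]
shift cm [ 1.18 -0.04  0.18] turn 0.003
```

Low vertical force at 4 mm depth suggests it's on the drive. Continuing to the ball.

>>> send_rows(
  commands=[
    [0.1,-0.02,0,0,0,0],
    [0.2,-0.04,0,0,0,0],
    [0.3,-0.04,0,0,0,0],
    [0.4,-0.04,0,0,0,0],
    [0.5,-0.04,0,0,0,0],
    [0.6,-0.04,0,0,0,0],
    [0.6,-0.04,0,0,0,0],
    [0.6,-0.04,0,0,0,0],
  ],
)

```text
time: 8.55
position: [0.5105, -0.1983, 0.0905]
tcp_rot: [2.157, 0.135, -2.157]
contact_force: [-4.3, 2.5, 5.3]
gripper_width: 0.0197
```

```bash
python3 st.py
```

```text
[ 0.702  0.78  -0.037]
pos [ 0.5105 -0.1983  0.0905] yaw -82.85 F [-4.27  2.55  5.27] w 0.0197 q [-0.59  0.3   1.79  0.    1.05  0.86] t 8.55 tilt [-3.e-04  3.e-04 -1.e+00]
shift cm [ 0.65 -0.05  0.22] turn 0.003
```

>>> send_rows(
  commands=[
    [0.1,-0.02,0.05,0,0,0],
    [0.2,-0.02,0.05,0,0,0],
    [0.3,-0.02,0.05,0,0,0],
    [0.4,-0.02,0.05,0,0,0],
    [0.5,-0.02,0.05,0,0,0],
    [0.5,-0.02,0.05,0,0,0],
    [0.5,-0.02,0.05,0,0,0],
    [0.5,-0.02,0.05,0,0,0],
  ],
)

```text
time: 9.22
position: [0.51, -0.1982, 0.0849]
tcp_rot: [2.157, 0.135, -2.157]
contact_force: [-1.4, 2.2, -0.5]
gripper_width: 0.0196
```

```bash
python3 st.py
```

```text
[0.578 0.254 0.057]
pos [ 0.51   -0.1982  0.0849] yaw -82.85 F [-1.4   2.18 -0.46] w 0.0196 q [-0.59  0.31  1.79  0.    1.04  0.86] t 9.22 tilt [-1.e-04  3.e-04 -1.e+00]
shift cm [ 0.09 -0.03  0.17] turn 0.003
```

The force fell off, so the ball snapped in. Press on gently to feel the flange.

>>> send_rows(
  commands=[
    [0.04,0,0,0,0,0],
    [0.08,0,0,0,0,0],
    [0.12,0,0,0,0,0],
    [0.16,0,0,0,0,0],
    [0.2,0,0,0,0,0],
    [0.2,0,0,0,0,0],
    [0.2,0,0,0,0,0],
    [0.2,0,0,0,0,0],
  ],
)

```text
time: 9.88
position: [0.5103, -0.1983, 0.0839]
tcp_rot: [2.157, 0.135, -2.157]
contact_force: [-3.8, 5.5, 5.6]
gripper_width: 0.0198
```

```bash
python3 st.py
```

```text
[ 0.975  0.601 -0.009]
pos [ 0.5103 -0.1983  0.0839] yaw -82.85 F [-3.78  5.5   5.65] w 0.0198 q [-0.59  0.31  1.79  0.    1.04  0.86] t 9.88 tilt [ 3.e-04  0.e+00 -1.e+00]
shift cm [-0.01 -0.04  0.19] turn 0.003
```

>>> send_rows(
  commands=[
    [0.04,-0.03,0.03,0,0,0],
    [0.08,-0.05,0.05,0,0,0],
    [0.12,-0.05,0.05,0,0,0],
    [0.16,-0.05,0.05,0,0,0],
    [0.2,-0.05,0.05,0,0,0],
    [0.2,-0.05,0.05,0,0,0],
    [0.2,-0.05,0.05,0,0,0],
    [0.2,-0.05,0.05,0,0,0],
  ],
)

```text
time: 10.55
position: [0.5105, -0.1985, 0.0835]
tcp_rot: [2.158, 0.133, -2.154]
contact_force: [-5.2, 7.3, 17.2]
gripper_width: 0.0194
```

```bash
python3 st.py; python3 -c "
from h import *
d=cam('side');save(d,'s3.png',(330,160,430,240),8)"
```

```text
[1.235 1.147 0.014]
pos [ 0.5105 -0.1985  0.0835] yaw -82.84 F [-5.18  7.26 17.22] w 0.0194 q [-0.59  0.31  1.79 -0.    1.03  0.86] t 10.55 tilt [ 0.0019 -0.0013 -1.    ]
shift cm [-0.05 -0.07  0.22] turn 0.003
```

View pics/s3.png

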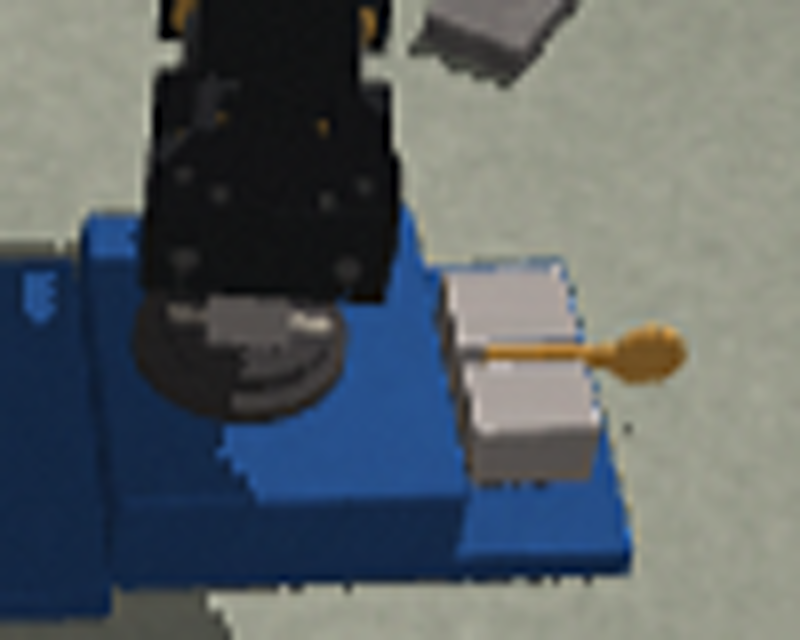

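The foot sits on the flange at (250,320), and force rises stiffly (17 N) at TCP z 0.0835, which matches home. I ease the press and turn clockwise about the knob centre.

>>> send_rows(
  commands=[
    [-0.08,0,0,0,0,0],
    [-0.15,0.01,0,0.06,0,0],
    [-0.15,0.02,0,0.14,0,0],
    [-0.15,0.035,0,0.23,0,0],
    [-0.15,0.05,0,0.32,0,0],
    [-0.15,0.06,0,0.41,0,0],
    [-0.15,0.075,0.005,0.5,0,0],
    [-0.15,0.075,0.005,0.5,0,0],
  ],
  squeeze=40,
)

```text
time: 11.27
position: [0.5099, -0.1988, 0.0837]
tcp_rot: [-2.014, 0.387, 2.013]
contact_force: [-3.2, 4.6, 8.5]
gripper_width: 0.0199
```

```bash
python3 st.py
```

```text
[ 1.003  0.693 -0.008]
pos [ 0.5099 -0.1988  0.0837] yaw -111.76 F [-3.2   4.56  8.52] w 0.0199 q [-0.59  0.31  1.79  0.    1.04  1.36] t 11.27 tilt [ 6.e-04 -4.e-04 -1.e+00]
shift cm [-0.03 -0.01  0.18] turn -0.502
```

>>> send_rows(
  commands=[
    [0,0.01,0,0.06,0,0],
    [0,0.02,0,0.13,0,0],
    [0,0.03,0,0.2,0,0],
    [0,0.04,0,0.27,0,0],
    [0,0.05,0,0.34,0,0],
    [0,0.06,0,0.41,0,0],
    [0,0.07,0,0.46,0,0],
    [0,0.07,0,0.46,0,0],
  ],
)

```text
time: 11.93
position: [0.5096, -0.1993, 0.0837]
tcp_rot: [-1.726, 0.768, 1.725]
contact_force: [-4.2, 4.7, 8.2]
gripper_width: 0.0197
```

```bash
python3 st.py
```

```text
[1.119 0.665 0.057]
pos [ 0.5096 -0.1993  0.0837] yaw -138.0 F [-4.2   4.65  8.21] w 0.0197 q [-0.59  0.31  1.79  0.    1.04  1.82] t 11.93 tilt [ 6.e-04 -1.e-04 -1.e+00]
shift cm [-0.03  0.02  0.18] turn -0.96
```

Expected stop is about 0.15 rad further. Small steps, watching the moment about z.

>>> send_rows(
  commands=[
    [0,0,0,0.02,0,0],
    [0,0.01,0,0.04,0,0],
    [0,0.01,0,0.06,0,0],
    [0,0.01,0,0.08,0,0],
    [0,0.02,0,0.1,0,0],
    [0,0.02,0,0.11,0,0],
    [0,0.02,0,0.11,0,0],
    [0,0.02,0,0.11,0,0],
  ],
)

```text
time: 12.6
position: [0.5095, -0.1994, 0.0837]
tcp_rot: [-1.654, 0.845, 1.653]
contact_force: [-4.2, 4.9, 9.8]
gripper_width: 0.0199
```

```bash
python3 st.py
```

```text
[1.195 0.638 0.007]
pos [ 0.5095 -0.1994  0.0837] yaw -144.14 F [-4.22  4.93  9.84] w 0.0199 q [-0.59  0.31  1.79  0.    1.04  1.93] t 12.6 tilt [ 6.e-04 -1.e-04 -1.e+00]
shift cm [-0.03  0.02  0.18] turn -1.067
```

>>> send_rows(
  commands=[
    [0,0,0,0.01,0,0],
    [0,0,0,0.02,0,0],
    [0,0,0,0.03,0,0],
    [0,0,0,0.04,0,0],
    [0,0.01,0,0.05,0,0],
    [0,0.01,0,0.05,0,0],
    [0,0.01,0,0.05,0,0],
    [0,0.01,0,0.05,0,0],
  ],
)

```text
time: 13.27
position: [0.5095, -0.1994, 0.0837]
tcp_rot: [-1.62, 0.879, 1.619]
contact_force: [-5.0, 5.4, 9.1]
gripper_width: 0.0195
```

```bash
python3 st.py
```

```text
[1.203 0.657 0.022]
pos [ 0.5095 -0.1994  0.0837] yaw -147.01 F [-5.02  5.38  9.1 ] w 0.0195 q [-0.59  0.31  1.79  0.    1.04  1.98] t 13.27 tilt [ 7.e-04 -1.e-04 -1.e+00]
shift cm [-0.03  0.02  0.18] turn -1.117
```

>>> send_rows(
  commands=[
    [0,0,0,0.01,0,0],
    [0,0,0,0.02,0,0],
    [0,0,0,0.03,0,0],
    [0,0,0,0.04,0,0],
    [0,0.01,0,0.05,0,0],
    [0,0.01,0,0.05,0,0],
    [0,0.01,0,0.05,0,0],
    [0,0.01,0,0.05,0,0],
  ],
)

```text
time: 13.93
position: [0.5094, -0.1995, 0.0837]
tcp_rot: [-1.585, 0.912, 1.584]
contact_force: [-3.6, 5.8, 9.4]
gripper_width: 0.0195
```

```bash
python3 st.py
```

```text
[1.204 0.644 0.009]
pos [ 0.5094 -0.1995  0.0837] yaw -149.87 F [-3.6   5.83  9.37] w 0.0195 q [-0.59  0.31  1.79  0.    1.04  2.03] t 13.93 tilt [ 7.e-04 -0.e+00 -1.e+00]
shift cm [-0.03  0.02  0.17] turn -1.167
```

>>> send_rows(
  commands=[
    [0,0,0,0.01,0,0],
    [0,0,0,0.02,0,0],
    [0,0,0,0.03,0,0],
    [0,0,0,0.04,0,0],
    [0,0,0,0.04,0,0],
    [0,0,0,0.04,0,0],
    [0,0,0,0.04,0,0],
    [0,0,0,0.04,0,0],
  ],
)

```text
time: 14.6
position: [0.5094, -0.1994, 0.0837]
tcp_rot: [-1.558, 0.938, 1.557]
contact_force: [-2.7, 5.8, 9.1]
gripper_width: 0.0196
```

```bash
python3 st.py; python3 -c "
from h import *
d=cam('side');save(d,'s4.png',(330,160,430,240),8)"
```

```text
[1.263 0.621 0.08 ]
pos [ 0.5094 -0.1994  0.0837] yaw -152.16 F [-2.75  5.79  9.13] w 0.0196 q [-0.59  0.31  1.79  0.    1.04  2.07] t 14.6 tilt [ 7.e-04  0.e+00 -1.e+00]
shift cm [-0.03  0.04  0.17] turn -1.207
```

View pics/s4.png

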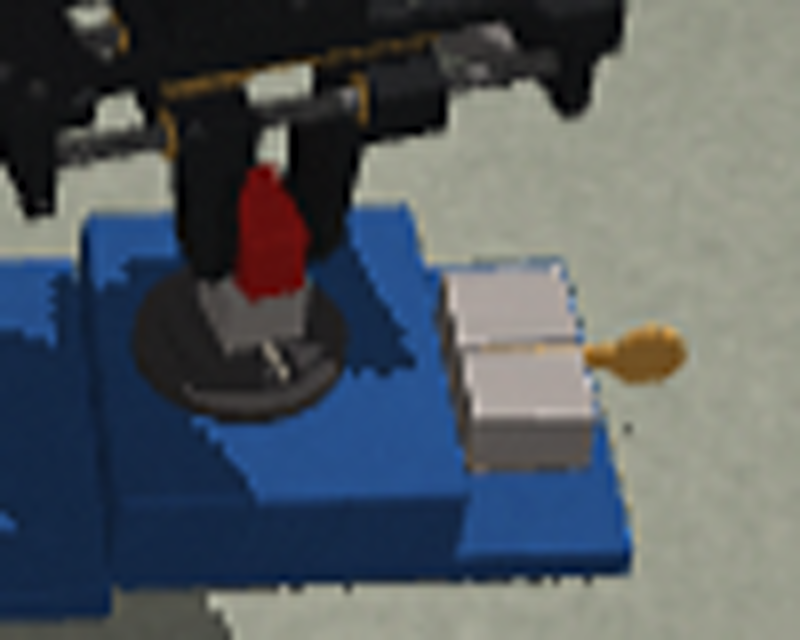

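The jaw is all but shut on the key at (530,350), and the white line has turned to about (275,360). Moment is 0.08 N·m, so a few hundredths more.

>>> send_rows(
  commands=[
    [0,0,0,0.01,0,0],
    [0,0,0,0.02,0,0],
    [0,0,0,0.03,0,0],
    [0,0,0,0.03,0,0],
    [0,0,0,0.03,0,0],
    [0,0,0,0.03,0,0],
    [0,0,0,0.03,0,0],
    [0,0,0,0.03,0,0],
  ],
)

```text
time: 15.32
position: [0.5094, -0.1993, 0.0837]
tcp_rot: [-1.537, 0.957, 1.536]
contact_force: [-2.8, 5.8, 8.3]
gripper_width: 0.0197
```

```bash
python3 st.py
```

```text
[1.314 0.642 0.067]
pos [ 0.5094 -0.1993  0.0837] yaw -153.88 F [-2.78  5.76  8.27] w 0.0197 q [-0.59  0.31  1.79  0.    1.04  2.09] t 15.32 tilt [ 8.e-04  2.e-04 -1.e+00]
shift cm [-0.03  0.05  0.16] turn -1.237
```

>>> send_rows(
  commands=[
    [0,0,0,0.01,0,0],
    [0,0,0,0.02,0,0],
    [0,0,0,0.03,0,0],
    [0,0,0,0.03,0,0],
    [0,0,0,0.03,0,0],
    [0,0,0,0.03,0,0],
    [0,0,0,0.03,0,0],
    [0,0,0,0.03,0,0],
  ],
)

```text
time: 15.98
position: [0.5094, -0.1992, 0.0837]
tcp_rot: [-1.516, 0.976, 1.515]
contact_force: [-3.1, 6.9, 8.8]
gripper_width: 0.0196
```

```bash
python3 st.py
```

```text
[1.401 0.577 0.166]
pos [ 0.5094 -0.1992  0.0837] yaw -155.59 F [-3.14  6.88  8.81] w 0.0196 q [-0.59  0.31  1.79  0.    1.04  2.12] t 15.98 tilt [ 7.e-04  3.e-04 -1.e+00]
shift cm [-0.03  0.06  0.15] turn -1.267
```

>>> send_rows(
  commands=[
    [0,0,0,0.01,0,0],
    [0,0,0,0.02,0,0],
    [0,0,0,0.03,0,0],
    [0,0,0,0.03,0,0],
    [0,0,0,0.03,0,0],
    [0,0,0,0.03,0,0],
    [0,0,0,0.03,0,0],
    [0,0,0,0.03,0,0],
  ],
)

```text
time: 16.65
position: [0.5094, -0.1992, 0.0837]
tcp_rot: [-1.495, 0.994, 1.494]
contact_force: [-3.4, 7.2, 9.0]
gripper_width: 0.0192
```

```bash
python3 st.py
```

```text
[1.365 0.549 0.343]
pos [ 0.5094 -0.1992  0.0837] yaw -157.29 F [-3.43  7.19  8.97] w 0.0192 q [-0.59  0.31  1.79  0.    1.04  2.15] t 16.65 tilt [ 7.e-04  2.e-04 -1.e+00]
shift cm [-0.03  0.06  0.15] turn -1.297
```

The moment climbed to 0.34 N·m for 0.03 rad, so this is the hard stop and it's snug. I ease the wind-up, then release and rise.

>>> send_rows(
  commands=[
    [0,0,0,-0.01,0,0],
    [0,0,0,-0.02,0,0],
    [0,0,0,-0.02,0,0],
    [0.03,0,0,-0.02,0,0],
    [0.06,0,0,-0.02,0,0],
    [0.06,0,0,-0.02,0,0],
    [0.06,0,0,-0.02,0,0],
    [0.06,0,0,-0.02,0,0],
  ],
)

```text
time: 17.32
position: [0.5096, -0.1993, 0.0836]
tcp_rot: [-1.509, 0.982, 1.508]
contact_force: [-4.4, 6.8, 13.0]
gripper_width: 0.0197
```

```bash
python3 st.py
```

```text
[1.522 0.782 0.126]
pos [ 0.5096 -0.1993  0.0836] yaw -156.17 F [-4.42  6.76 13.04] w 0.0197 q [-0.59  0.31  1.79  0.    1.04  2.13] t 17.32 tilt [ 1.e-03  1.e-04 -1.e+00]
shift cm [-0.04  0.07  0.16] turn -1.277
```

>>> send_rows(
  commands=[
    [0,0,0,0,0,0],
    [0,0,0,0,0,0],
    [0,0,0,0,0,0],
    [0,0,0,0,0,0],
    [0,0,0,0,0,0],
    [-0.1,0,0,0,0,0],
    [-0.1,0,0,0,0,0],
    [-0.1,0,0,0,0,0],
  ],
  hand=5,
)

```text
time: 17.98
position: [0.5091, -0.1997, 0.0832]
tcp_rot: [-1.509, 0.983, 1.508]
contact_force: [1.7, 0.4, -0.4]
gripper_width: 0.05
```

```bash
python3 st.py
```

```text
[ 0.112 -0.012  0.017]
pos [ 0.5091 -0.1997  0.0832] yaw -156.19 F [ 1.71  0.35 -0.4 ] w 0.05 q [-0.59  0.31  1.79 -0.    1.04  2.14] t 17.98 tilt [ 1.e-04 -2.e-04 -1.e+00]
shift cm [-0.08  0.01  0.17] turn -1.277
```

Free of contact. Rise to a viewing height, shifted back along tool +z so the camera sees the knob.

>>> send_rows(
  commands=[
    [-0.8,0,0,0,0,0],
    [-2.5,0,0,0,0,0],
    [-4.5,0,0,0,0,0],
    [-7,0,0,0,0,0],
    [-9.5,0,1,0,0,0],
    [-11,0,2,0,0,0],
    [-12,0,3,0,0,0],
    [-12,0,3,0,0,0],
  ],
)

```text
time: 18.65
position: [0.4978, -0.1716, 0.2064]
tcp_rot: [-1.513, 0.982, 1.505]
contact_force: [0.5, -0.2, 1.0]
gripper_width: 0.0502
```

```bash
python3 - <<'E'
from h import *
d=cam('wrist'); s=cam('side'); a=cv2.resize(d['frame'][90:330,160:480],(640,480)); b=cv2.resize(s['frame'][160:240,340:430],(540,480),interpolation=cv2.INTER_CUBIC)
cv2.imwrite('pics/fin.png',cv2.resize(np.hstack([a,b]),(800,325))[:,:,::-1])
hsv=cv2.cvtColor(d['frame'],cv2.COLOR_RGB2HSV); C=cloud(d)
m=((hsv[...,0]<7)|(hsv[...,0]>172))&(hsv[...,1]>140)&(np.hypot(C[...,0]-.509,C[...,1]+.199)<.035)
P=C[m]; zt=np.percentile(P[:,2],80); print('knob top z',zt, cv2.minAreaRect((P[P[:,2]>zt-.004][:,:2]*1e3).astype(np.float32)))
fl=(abs(C[...,2]-.056)<.006)&(np.hypot(C[...,0]-.509,C[...,1]+.199)<.026)&(hsv[...,1]<120); print('flange z',np.median(C[fl][:,2]))
go([.5,-.2,.3],-83)
E
```

```text
knob top z 0.10652572104601536 ((507.0538024902344, -198.95452880859375), (19.437477111816406, 36.03960037231445), 26.384950637817383)
flange z 0.056207453334743473
pos [ 0.4971 -0.1722  0.2037] yaw -156.15 F [-0.64  0.09 -0.12] w 0.0498 q [-0.56  0.11  1.77 -0.    1.27  2.17] t 18.75 tilt [ 1.2e-03 -9.0e-04 -1.0e+00]
shift cm [-9.63  0.86 -2.67] turn -1.277
```

View pics/fin.png

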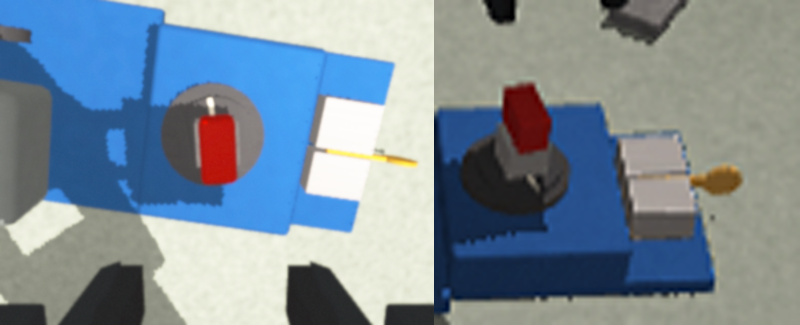

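Knob on the flange at (217,150), upright, top 50.3 mm above the flange, jaws shut on the key at (350,152). One last numeric check of the spindle from the white line.

```bash
python3 - <<'E'
from h import *
d=cam('wrist'); hsv=cv2.cvtColor(d['frame'],cv2.COLOR_RGB2HSV); C=cloud(d)
w=(abs(C[...,2]-.0565)<.004)&(np.hypot(C[...,0]-.5085,C[...,1]+.199)<.027)&(hsv[...,1]<60)&(hsv[...,2]>190)
uv=np.argwhere(w)[:,::-1]; print(len(uv),uv.min(0),uv.max(0))
v=cv2.fitLine((plane(d,uv,.0565)[:,:2]*1e3).astype(np.float32),cv2.DIST_HUBER,0,.01,.01).ravel(); a=np.degrees(np.arctan2(v[1],v[0]));a=(a+90)%180-90
b=(hsv[...,0]>95)&(hsv[...,0]<125)&(hsv[...,1]>130)&(C[...,2]>.038)&(C[...,2]<.05)&(np.hypot(C[...,0]-.5085,C[...,1]+.199)<.12)
print('line yaw',a,'pt',v[2:],'spindle with vise yaw 15.15deg:',np.radians(15.15-a))
c=plane(d,uv,.0565)[:,:2].mean(0); print(c,np.degrees(np.arctan2(*(np.array([.5085,-.1992])-c)[::-1])))
E
```

```text
49 [311 162] [316 174]
line yaw -56.670795 pt [ 519.43933 -215.8352 ] spindle with vise yaw 15.15deg: 1.2535093
[ 0.51954034 -0.2158693 ] 123.51713224842256
```

The spindle reads 1.25 rad, so it is at its stop. Handing in.

```bash
python3 -c "
from h import *
print(hand_in())"
```

```text
the job is handed in; nothing more can be done
None
```

The red knob is fitted on the drive, fully home, with the jaw shut on the key blank, and I handed the job in at about 19 s of the 72 s allowed.

- **Fit:** I pressed it down gently. The force rose to about 5 N at the ball, dropped as it snapped in, then rose stiffly to 17 N on the flange.
- **Turn:** I turned it clockwise in small steps until the moment climbed to 0.34 N·m at the stop. I then eased it slightly and let go.
- **Last checks:** The knob's top is 50.3 mm above the flange, so it is fully home. The white line puts the spindle at about 1.25 rad, its stop. The wrist and side pictures show the jaws shut on the key, and the arm is clear with no contact force.
- **Disagreement:** The knob sits about 7° past the drive's line. The bore's play explains only about 5.5°, and I put the rest down to measuring error.
- **Not checked:** I saw no contact with the spare knob, the look-alikes or the other things on the bench, but I took no final picture of them.

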